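Load the matching bracket in the insert press and lock the shuttle under the ram

ROBOT

A 7-joint arm with a two-finger parallel gripper is mounted at the origin on the work surface. World frame = base frame: x ahead of the robot, y to its left, z up, the work surface at z = 0. Lengths are in mm, angles in rad, forces in N, time in s.
With the tool pointing down it reaches from about 350 to 900 mm from the base axis. Payload 8.1 kg.
Tool frame: the origin (TCP) lies on the centre line of the jaws, within the pads' length; the fingertips stand 17 mm ahead of it and the grasp point (between the pads) lies 2 mm behind it; x points along the fingers, z is the direction in which the jaws open and shut, and the axes are right-handed (so a half turn about x gives the same grasp; the last joint's range is limited). The gripper opens to 85 mm and grips with 20 to 120 N. Pads are 22 mm wide; open, the fingers measure 114 mm over their backs; the gripper's body (76 mm by 85 mm) begins 54 mm behind the grasp point. The pads swing forward as they close: fully open they stand 13 mm farther back than shut.
Start: joints at [1.212, 0.434, 0.025, 1.573, -0.012, 1.134, -0.075], TCP at [158.112, -604.683, 248.323] pointing down, gripper open.
Joint ranges: [-2.62, 2.62], [-0.44, 2.09], [-1.27, 1.32], [0.08, 2.57], [-1.32, 4.46], [0.12, 2], [-2.74, 2.74]. Speed limits (rad/s): [2.22, 2.22, 3.01, 3.01, 3.14, 3.14, 3.14].

INTERFACE

Orientations are given as a unit quaternion [x, y, z, w].
In Python, from rig import bot gives the robot as it stands. The module is installed in compiled form; this text tells all that it offers. Calls block until the motion is done:
- bot.move_ptp(position, orientation): joint-space move of the TCP to a pose.
- bot.line_to(position, frame=None, feed=150, threshold=None): straight line of the TCP; frame=None keeps the orientation; feed is the mean speed in mm/s. With threshold (N) it stops when the force on the tool has changed by that much, and returns True; else False.
- bot.move_j(angles): joint-space move.
- bot.grip(opening): opening from 0.0 (shut) to 1.0 (fully open); the grip force is fixed at half the most; returns when the fingers have stopped.
- bot.sleep(seconds).
- bot.ik(position, orientation): joint angles nearest the present ones, or None.
- bot.state(): the state.
- bot.read_camera(name): name is "side" or "top"; returns (picture, depth): 384x512x3 uint8, red, green, blue; 384x512 float32, mm along the optical axis (not along the pixel's ray), 0 where there is no reading.
- bot.camera_model(name): a dict with "vfov" (degrees; the focal length in pixels is half the picture's height over the tangent of half this angle, whatever the lens; pixels are square), "cx", "cy" (the principal point, pixels), "extrinsics" (4x4, takes a point from world to camera coordinates). Camera axes: x right, y down, z forward; pixel columns grow to the right and rows downward; lengths in mm; the calibration is good to about 2 mm. A picture is of the moment at which its call begins. camera_model takes no time and is no camera call.
A pose or a line that the arm cannot do raises bot.IKError and nothing moves.
- bot.sign_off(): hands the job in, once; it reports no verdict.
The state is a dict: "time_s": time; "joint_pos": joint angles; "dq": joint speeds; "joint_torque": joint torques, N m; "eef_pos": TCP position; "tool_rot": TCP orientation; "force": force on the tool from outside, world axes, zero at the start; "torque": the same for the moment, N m; "finger_gap": opening from 0.0 (shut) to 1.0 (fully open).
Only numpy, scipy, OpenCV 4.12 (cv2) and the standard library are available. Lean on these libraries where they do the work, as an engineer would, in place of code of your own. Each camera call takes 0.05 s, during which the arm holds its last target. There are 200 camera calls.

TASK

Of the two white printed brackets (left- and right-hand), take the one whose outline matches the pocket in the shuttle's nest, turn it to suit and seat it flat in the pocket with the shuttle still at its loading end. Then press the grey latch tab in the shuttle's thumb grip and slide the shuttle all the way to the press column, so that the bracket is under the ram and the tab springs fully back up and locks. Leave the other bracket and everything else on the desk where it lies.

Things in the scene. Friction and masses are not known exactly. Their poses are not given: they have to be found in the camera images.
- bracket_center (a point): Matching bracket, white, 85 g: axis of its housing, 24 mm above the underside, z up. Base bar x -22..22, y -55..55 mm, and offset foot x 22..54, y 19..55, both 10 mm thick. The flat-sided housing on the bar (x -15..15, y -20..20, top 48 mm above the underside) is the grip: grasp across x, fingertips above the base. 8 mm gusset on its +y face. Starts lying on its underside on the desk.
- bracket_foot (a point): Point of the same bracket over the middle of its offset foot: x 38, y 37 mm from bracket_center, same height. Round insert bosses, 14 mm high above the underside, stand here and at x 0, y -41.
- twin_center (a point): The other bracket, the mirror image (its foot sticks out to -x at the +y end), same sizes, does not fit the nest: axis of its housing, 24 mm above its underside. Leave alone.
- nest (a point): Where bracket_center is when seated; the axes are then the bracket's. Moves with the shuttle. Black nest plate 112 x 146 mm with an L-shaped pocket: the bracket's outline plus 2 mm all round, 8 mm deep, 3 mm lead-in. Pocket floor 24 mm, rim 16 mm below this point; floor 42 mm above the desk. -y points along the slide to the press column, z up.
- nest_foot (a point): Where bracket_foot is when the bracket is fully seated; moves with the shuttle.
- shuttle (a joint): Travel of the shuttle (nest and thumb grip) along -y of the nest, m: 0 = loading end, where it starts latched; 0.120 = end stop and next latch notch, under the ram. About 2 N of rub. Held in a notch until the tab is pressed 4.5 mm; between notches the tab stays part way down and springs up at the next notch.
- latch_tab (a joint): How far the latch tab is pressed down, m: 0 = up (latched when in a notch), 0.0065 = fully down. Spring: about 2 N at the top, 6 N fully down.
- tab_top (a point): Middle of the top of the grey latch tab, 38 x 38 mm, 58 mm above the desk when up; x +15, y +110 mm from the nest; axes as the nest's; moves with tab and shuttle. Upright black thumb-grip ridges stand 24 mm to either side along y (inner faces), 54 mm wide along x, tops 16 mm above the raised tab: a closed gripper pressing the tab can push against them.
- ram_tip (a point): Tip of the parked press ram, 104 mm above the desk. Its arm (38 mm wide along x, underside about 150 mm above the desk) reaches 19 mm past the tip towards the loading place; the 315 mm high column stands 109 mm beyond the tip along -y.
- calipers: Digital calipers lying flat, 230 x 70 mm; leave alone.
- screwdriver: Screwdriver, 190 mm; leave alone.
- scraper: Print scraper, 210 mm; leave alone.
- cutters: Flush cutters, 140 mm; leave alone.
- insert_tray: Clear tray of brass inserts, 100 x 80 x 28 mm; leave alone.
- glue_stick: Standing glue stick, 95 mm high; leave alone.
There are look-alikes about, which are no part of the job. Leave any red or yellow look-alike of the part that bears bracket_center alone.

How it is judged (in metres and radians):
On the way:
1. the right bracket is seated flat in the nest, the right way round, with the shuttle at its loading end (horizontal distance between bracket_center and nest below 0.005 m and horizontal distance between bracket_foot and nest_foot below 0.006 m and z of bracket_center in the frame of nest below 0.0025 m and angle between bracket_center's own z axis and vertical below 0.05 rad and value of joint shuttle below 0.006 m), for 0.2 s.
At the end, for the whole second after the job is handed in: The shuttle is at rest at its end stop under the ram (within 3 mm), the latch tab is back up (within 1.5 mm), and the matching bracket sits flat in the nest the right way round: within 5 mm sideways (6 mm at the foot), 2.5 mm of full depth, tilted less than 0.05 rad (value of joint shuttle above 0.117 m and value of joint latch_tab below 0.0015 m and horizontal distance between bracket_center and nest below 0.005 m and horizontal distance between bracket_foot and nest_foot below 0.006 m and z of bracket_center in the frame of nest between -0.0025 and 0.0025 m and angle between bracket_center's own z axis and vertical below 0.05 rad and velocity of joint shuttle between -0.01 and 0.01 m/s); the robot touches nothing.
It fails at once if the mirror-image bracket is moved by more than 30 mm (distance of twin_center from where it was at the start of the episode above 0.03 m).
It fails at once if a tool, the insert tray or the glue stick is moved by more than 40 mm (distance of any of calipers, screwdriver, scraper, cutters, insert_tray, glue_stick from where it was at the start of the episode above 0.04 m).
It also fails if it takes over 56 s, if anything falls off the work surface, if the arm or the gripper's body presses on something with over 40 N, if the wrist force passes 120 N, or if a joint passes its speed limit or range.

## Working session

There is one attempt and no reset: what is moved stays moved. The work goes in short steps, each a Python script; the robot and the scene stay as the last script left them, time stands still between calls to the robot, and variables do not carry over. Pictures are saved under pics/ and viewed, about 8 in all and at most 12, crops included, and the job is handed in when it is done.

```bash
mkdir -p pics; cat > h.py <<'E'
import numpy as np, cv2
from rig import bot
def cam(n):
    m=bot.camera_model(n); T=np.array(m["extrinsics"]); f=192/np.tan(np.radians(m["vfov"])/2)
    return f,m["cx"],m["cy"],T
def cloud(n,d):
    f,cx,cy,T=cam(n); v,u=np.mgrid[:384,:512]
    P=np.stack([(u-cx)*d/f,(v-cy)*d/f,d],-1)
    return (P-T[:3,3])@T[:3,:3]
def ray(n,u,v,z):
    f,cx,cy,T=cam(n); c=-T[:3,:3].T@T[:3,3]; r=T[:3,:3].T@np.array([(u-cx)/f,(v-cy)/f,1])
    return c+r*(z-c[2])/r[2]
E
python3 - <<'E'
from h import *
for n in("top","side"):
    p,d=bot.read_camera(n); np.savez(n,p=p,d=d)
    cv2.imwrite(f"pics/{n}1.png",cv2.resize(p[...,::-1],(800,600),interpolation=cv2.INTER_CUBIC))
    f,cx,cy,T=cam(n); print(n,bot.camera_model(n)); print(-T[:3,:3].T@T[:3,3])
print(bot.state())
E
```

```text
top {'vfov': 48.92837192856997, 'cx': 257.1407692545694, 'cy': 190.8070791371105, 'extrinsics': array([[-2.80957962e-02, -9.99422036e-01, -1.91368567e-02,
         6.41481919e+01],
       [-9.82911461e-01,  3.11056923e-02, -1.81431795e-01,
         4.78197444e+02],
       [ 1.81922199e-01,  1.37123650e-02, -9.83217313e-01,
         1.34749630e+03],
       [ 0.00000000e+00,  0.00000000e+00,  0.00000000e+00,
         1.00000000e+00]])}
[ 226.68855208   30.75909277 1412.86951099]
side {'vfov': 49.31158431275669, 'cx': 258.5851768915925, 'cy': 193.09567888942493, 'extrinsics': array([[-8.18697349e-01, -5.74225077e-01, -4.59906342e-04,
         3.99718290e+02],
       [-2.89324636e-01,  4.13194115e-01, -8.63459251e-01,
         2.01027697e+02],
       [ 4.96009986e-01, -7.06778738e-01, -5.04418388e-01,
         1.34957952e+03],
       [ 0.00000000e+00,  0.00000000e+00,  0.00000000e+00,
         1.00000000e+00]])}
[-283.99435017 1100.3189152   854.5157845 ]
{'time_s': 0.1, 'joint_pos': array([ 1.21240379,  0.43514697,  0.02490775,  1.57396881, -0.01160377,
        1.13401251, -0.07509648]), 'dq': array([-0.00068047, -0.00066912,  0.00179566, -0.00313829, -0.00020073,
       -0.00080997, -0.00082511]), 'joint_torque': array([ 4.42178833e-03, -6.71759605e+01,  1.02883346e+00, -3.16901779e+01,
        1.58325717e-02,  7.17628558e-03, -4.34785545e-05]), 'eef_pos': array([ 158.0174968 , -604.26392611,  247.62203264]), 'tool_rot': array([ 0.43241734,  0.56009751, -0.43187111,  0.55927932]), 'force': array([-0.30658982, -0.280175  , -0.45087439]), 'torque': array([ 0.02683175,  0.00588183, -0.07043519]), 'finger_gap': 0.9997693987454472}
```

View pics/top1.png

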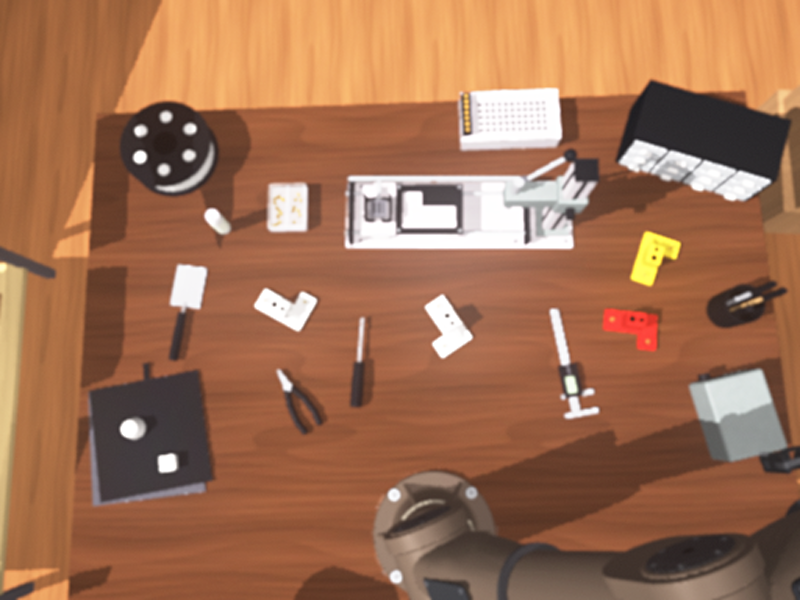

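View pics/side1.png

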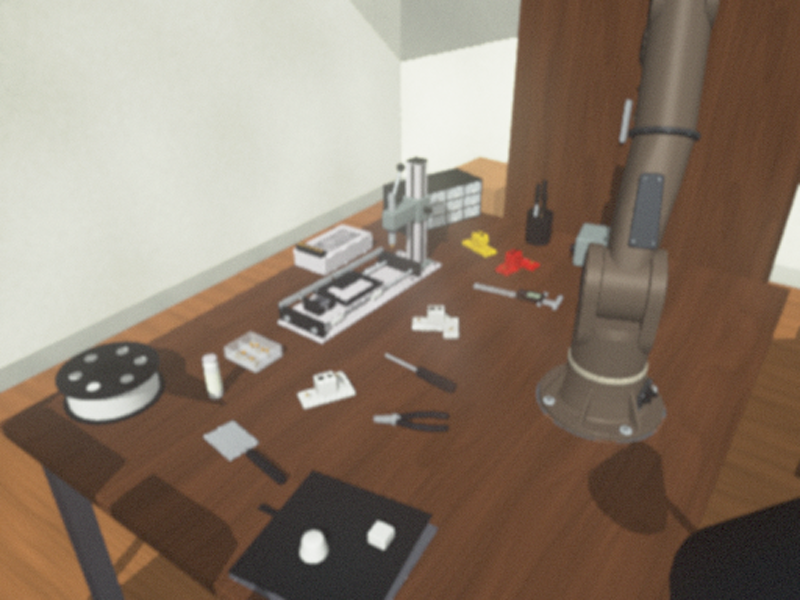

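The slide runs towards image right, which is about world -y. There are two white brackets: A at (286,308) and B at (448,326). With +y pointing to the foot end, B's foot sticks out to +x, as the pocket does, and A is the mirror image. The red part at (632,325) and the yellow one at (655,257) are look-alikes. I'll confirm with one enlarged crop.

```bash
python3 - <<'E'
from h import *
D=np.load("top.npz"); p,d=D["p"],D["d"]
a=p[108:165,218:370]; b=p[180:236,155:307]
im=np.vstack([cv2.resize(x[...,::-1],(760,284),interpolation=cv2.INTER_CUBIC) for x in(a,b)])
cv2.imwrite("pics/crop1.png",im)
P=cloud("top",d)
for n,(r0,r1,c0,c1) in dict(B=(185,232,268,306)).items():
    z=P[r0:r1,c0:c1,2]; g=p[r0:r1,c0:c1].min(-1)
    for i in range(0,z.shape[0],2): print(' '.join('%3d'%v for v in z[i,::1]))
    print()
    for i in range(0,z.shape[0],2): print(' '.join('%3d'%v for v in g[i,::1]))
E
```

```text
7   0  -2  -3   5  -1  -3   0   0   2   0  -1   3   2   1   2  -2   0   0  -1  -3   0   6   0  -3  -2  -4  -2   0  -3   0   1  -5   0   1  -1   4   0
 -4  -2   1   1  -2  -4  -5   0   0   3   4   0   0   0  -1  -1  -2   2   0  -1  -3  -2  -5   1  -4  -2  -7   4   3   0   0  -1   2  -1  -5   4   2   4
 -2   5   5   2  -2   0   0   0  -2   2  -5  -4   0   1  -4  10   0  -2  -2   1   0  -1   0   1  -2   1  -2  -2   0   0   3   0   0   2  -3  -3  -1  -1
 -2  -5  -3   2  -2  -1   6  -5   1  -3   0   0  11   8  11   9   5   1  -1  -6   1   2   0  -1   2   5  -1   0   1  -1  -2   0  -2  -4  -2   0   3  -1
  3   0  -1   0   2   1   1   0   0  11   9   7  10  15   7  11  14   4   8  -2   0   0   0   4   0  -1  -6  -3   5   0  -1   0  -4  -1   3   2   2   0
  0   0  -1  -3   0  -6   4   6   9  12   9  16  17  17  14   5  14  15   8   5  -5   0   2  -4  -1   0   0  -2   5  -2  -2   2   0  -3   0  -2  -3   0
 -1   0   0   0   4   4  11   9   8   7   8  15  17  14  13   6  10   9   8  43  49   9  -4   1   0   0   2  -1  -2   0   0   1  -3  -1  -2  -1  -6  -4
 -2   1  -2  -1   0  -4   1   8   9  1
[... 5495 characters left out ...]
 255 255 255 255 255 255 255 255 247 182 120  88  78  79  81  81  81  83  81  84  82  84  82
 75  78  79  78  79  79  79  79  77  72  84 154 245 255 255 255 255 255 255 255 249 188 123  88  77  78  79  80  82  81  82  81  81  80  81  80  81  79
 79  78  78  79  80  80  78  76  77  75  71  78 127 226 255 255 255 252 191 125  89  74  76  77  79  79  80  80  79  79  79  80  80  79  79  79  78  79
 77  77  77  79  79  78  78  76  76  75  74  74  73  90 129 148 129  93  76  74  77  79  80  79  79  81  78  79  79  80  79  82  79  79  80  79  80  79
 77  78  78  78  78  78  78  75  74  75  75  75  75  74  74  74  76  77  77  77  77  78  78  79  78  79  79  77  78  79  79  79  78  79  78  79  78  79
```

View pics/crop1.png

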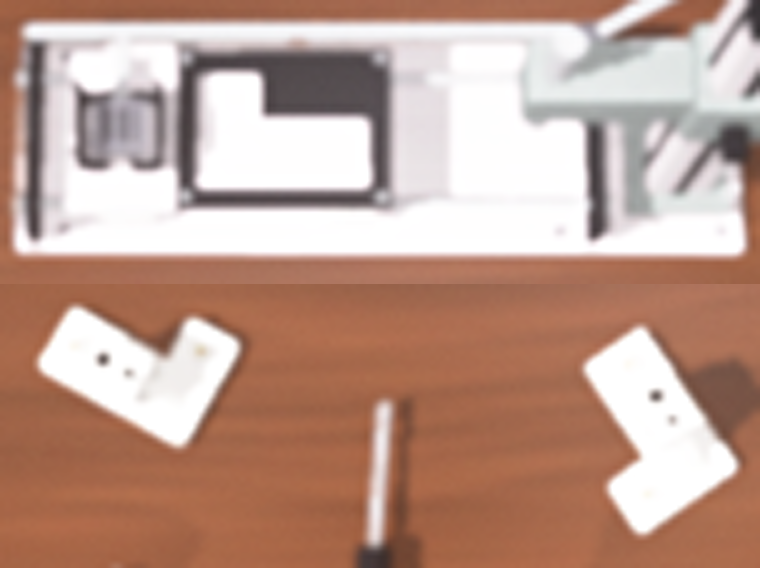

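B is confirmed: in this crop it is the one at lower right, and its L has the same hand as the pocket. Next I measure bracket B and the nest.

```bash
cat >> h.py <<'E'
def rectpts(n,mask,z):
    cs,_=cv2.findContours(mask.astype(np.uint8),cv2.RETR_EXTERNAL,cv2.CHAIN_APPROX_NONE)
    c=max(cs,key=cv2.contourArea)[:,0]
    return np.array([ray(n,u,v,z)[:2] for u,v in c],np.float32)
def near(P,c,r): return np.hypot(P[...,0]-c[0],P[...,1]-c[1])<r
E
python3 - <<'E'
from h import *
b0=ray("top",448*.64,326*.64,10); n0=ray("top",431*.64,209*.64,50); print(b0,n0)
for n in("top","side"):
    D=np.load(n+".npz"); p,d=D["p"],D["d"]; P=cloud(n,d); ok=d>0
    g=p.min(-1); G=p.max(-1)
    print(n,"desk z",np.median(P[near(P,b0,150)&(abs(P[...,2])<8)][:,2]))
    m=ok&near(P,b0,75)&(P[...,2]>38)&(P[...,2]<60)
    q=P[m]; print(" housing top n",m.sum(),"c",q.mean(0),"bbox mid",(q.max(0)+q.min(0))/2)
    r=cv2.minAreaRect(q[:,:2].astype(np.float32)); print("  rect",r)
    # white outline, low base
    w=(g>170)&near(P,b0,75)&ok
    r=cv2.minAreaRect(rectpts(n,w,8)); print(" L rect",r)
    # nest plate rim
    k=(G<110)&near(P,n0,100)&ok&(P[...,2]>42)&(P[...,2]<60)
    k=cv2.morphologyEx(k.astype(np.uint8),cv2.MORPH_CLOSE,np.ones((3,3)))
    cc=cv2.connectedComponentsWithStats(k); i=1+np.argmax(cc[2][1:,4]); k=cc[1]==i
    print(" plate n",k.sum(),"z",np.median(P[k][:,2]))
    print("  rect",cv2.minAreaRect(rectpts(n,k,50)), cv2.minAreaRect(P[k][:,:2].astype(np.float32)))
    t=ok&near(P,n0[:2]+[0,110],25)
    print(" tab z",np.percentile(P[t][:,2],[5,50,95]))
    # slide base outline
    for lo,hi in((60,85),):
        t=ok&near(P,n0[:2]+[0,110],50)&(P[...,2]>66)&(P[...,2]<90); q=P[t]; 
        if len(q): print(" ridges",len(q),q.mean(0),q.min(0),q.max(0))
E
```

```text
[422.39152496 -47.03850451  10.        ] [672.03323161 -18.63662112  50.        ]
top desk z -0.2515409864922395
 housing top n 117 c [432.72094553 -48.59331256  47.01949898] bbox mid [433.10544038 -48.29192093  46.51829276]
  rect ((433.4039306640625, -48.92117691040039), (39.92301940917969, 30.857194900512695), 32.38401794433594)
 L rect ((424.5748291015625, -33.72642517089844), (116.78155517578125, 82.01518249511719), 31.84503746032715)
 plate n 415 z 49.592616741619125
  rect ((678.6511840820312, -12.666221618652344), (135.18350219726562, 91.49711608886719), 87.98839569091797) ((475.83270263671875, -4.818000793457031), (135.4002227783203, 500.6672668457031), 87.78370666503906)
 tab z [33.44115522 56.35483076 71.07077262]
 ridges 63 [676.61998932  96.07711224  73.232366  ] [651.07749764  66.81392435  67.68668843] [704.23306807 124.66051298  79.33216126]
side desk z -2.1060431476504333
 housing top n 60 c [427.82425795 -44.10045694  44.90056126] bbox mid [429.54973026 -44.52064205  44.8294509 ]
  rect ((428.4086608886719, -45.10725402832031), (34.04529571533203, 38.381534576416016), 32.91956329345703)
 L rect ((435.9111022949219, -54.78620910644531), (106.86247253417969, 136.94955444335938), 31.099637985229492)
 plate n 271 z 47.22132260672447
  rect ((669.1285400390625, 1.3796615600585938), (167.0164794921875, 114.17095184326172), 87.97382354736328) ((672.9486694335938, -3.8978271484375), (167.87562561035156, 118.83182525634766), 86.96533203125)
 tab z [32.53568058 54.31826028 69.64186738]
 ridges 45 [674.95238193  97.21090268  69.41807372] [648.30344047  64.97349516  66.09103095] [703.31847328 129.63612333  72.927424  ]
```

```bash
cat >> h.py <<'E'
def down(a):
    from scipy.spatial.transform import Rotation as R
    x=np.array([0,0,-1.]);z=np.array([np.cos(a),np.sin(a),0]);return R.from_matrix(np.stack([x,np.cross(z,x),z],1)).as_quat()
def comp(m,u,v):  # component of mask nearest pixel
    _,l,s,c=cv2.connectedComponentsWithStats(m.astype(np.uint8)); 
    i=min((i for i in range(1,len(s)) if s[i,4]>60),key=lambda i:np.hypot(*(c[i]-[u,v]))); return l==i
E
python3 - <<'E'
from h import *
for n,(u,v),r in(("top",(275.5,134),(218,108,370,165)),("side",(226,184),(170,150,290,230))):
    D=np.load(n+".npz"); p=D["p"]; G=p.max(-1)
    x0,y0,x1,y1=r; roi=np.zeros(G.shape,bool); roi[y0:y1,x0:x1]=1
    S=4; big=cv2.resize(p.min(-1),None,fx=S,fy=S,interpolation=cv2.INTER_CUBIC); R=cv2.resize(roi.astype(np.uint8),None,fx=S,fy=S,interpolation=0)>0
    for thr in(110,150,190):
        k=comp((big<thr)&R,u*S,v*S)
        cs,h=cv2.findContours(k.astype(np.uint8),cv2.RETR_CCOMP,cv2.CHAIN_APPROX_NONE)
        o=max(cs,key=cv2.contourArea); ho=[c for c,hh in zip(cs,h[0]) if hh[3]>=0]
        f=lambda c,z:cv2.minAreaRect(np.array([ray(n,(a+.5)/S-.5,(b+.5)/S-.5,z)[:2] for a,b in c[:,0]],np.float32))
        print(n,thr,"plate",np.round(np.hstack(f(o,50)),1), "px",np.round(np.array(cv2.boundingRect(o))/S,1))
        if ho: print("   pocket@50",np.round(np.hstack(f(max(ho,key=cv2.contourArea),50)),1))
for a in(121.8,-58.2):
  for b in(-2,178):
    if (b-a+123.8)%360<1 or (b-a+123.8)%360>359:
      print(a,b,bot.ik([433,-48.3,35],down(np.radians(a))),bot.ik([662,-12,77],down(np.radians(b))))
E
```

```text
top 110 plate [674.2 -13.2 140.3 106.9  88.5] px [253.8 118.5  41.8  30.8]
top 150 plate [674.8 -13.1 145.1 112.5  88. ] px [253.  117.5  43.2  32.2]
   pocket@50 [672.  -13.2 121.5  86.1  88. ]Traceback (most recent call last):
  File "<stdin>", line 11, in <module>
  File "<stdin>", line 10, in <lambda>
  File "h.py", line 11, in ray
    f,cx,cy,T=cam(n); c=-T[:3,:3].T@T[:3,3]; r=T[:3,:3].T@np.array([(u-cx)/f,(v-cy)/f,1])
              ~~~^^^
  File "h.py", line 4, in cam
    m=bot.camera_model(n); T=np.array(m["extrinsics"]); f=192/np.tan(np.radians(m["vfov"])/2)
ValueError: time passes only in moves, steps and waits
```

```bash
sed -i 's/^def cam(n):/import functools\n@functools.lru_cache(None)\ndef cam(n):/' h.py; python3 - <<'E'
from h import *
n,(u,v),r="side",(226,184),(170,150,290,230)
D=np.load(n+".npz"); p=D["p"]; S=4
big=cv2.resize(p.min(-1),None,fx=S,fy=S,interpolation=cv2.INTER_CUBIC); R=np.zeros(big.shape,bool); R[r[1]*S:r[3]*S,r[0]*S:r[2]*S]=1
for thr in(110,150):
    k=comp((big<thr)&R,u*S,v*S)
    cs,h=cv2.findContours(k.astype(np.uint8),cv2.RETR_CCOMP,cv2.CHAIN_APPROX_NONE)
    f=lambda c,z:cv2.minAreaRect(np.array([ray(n,(a+.5)/S-.5,(b+.5)/S-.5,z)[:2] for a,b in c[:,0]],np.float32))
    for c in sorted(cs,key=cv2.contourArea)[-2:]: print(thr,np.round(np.hstack(f(c,50)),1),np.array(cv2.boundingRect(c))/S)
D=np.load("side.npz");P=cloud("side",D["d"]);m=near(P,(430,-46),30)&(P[...,2]>42)
vv,uu=np.nonzero(m);print("side housing",ray("side",uu.mean(),vv.mean(),48))
for a,b in((121.8,-2),(-58.2,178),(-58.2,-182)):
      print(a,b,bot.ik([433,-48.3,35],down(np.radians(a))),bot.ik([658.5,-12.8,77],down(np.radians(b))))
E
```

```text
110 [664.9  -6.  121.7  86.   88.3] [209.25 177.75  29.5   16.  ]
110 [651.2 -24.2 524.  638.6  35. ] [170. 150. 120.  80.]
150 [627.2 -16.6 482.7 168.1  87.9] [177.75 165.75 104.5   54.25]
150 [652.3 -23.5 526.7 638.6  35. ] [170. 150. 120.  80.]
side housing [426.26362082 -42.06680059  48.        ]
121.8 -2 [ 0.76491336  0.73297637 -1.07458144  2.17620556  0.93989758  0.81635552
  1.19633085] [ 0.30144424  0.73391696 -0.57918298  1.61730514  0.47338391  0.93419582
 -0.48113342]
-58.2 178 [ 0.23951714  0.48645148 -0.32210896  2.21517939  0.32422217  0.48312799
 -1.35241245] [-0.68866931  0.95956094  1.14087909  1.71006041 -0.96020514  1.1398965
 -2.43037937]
-58.2 -182 [ 0.23951714  0.48645148 -0.32210896  2.21517939  0.32422217  0.48312799
 -1.35241245] [-0.68866931  0.95956094  1.14087909  1.71006041 -0.96020514  1.1398965
 -2.43037937]
```

```bash
python3 - <<'E'
from h import *
q=down(np.radians(121.8)); x,y=432.5,-47.8
bot.move_ptp([x,y,170],q)
hit=bot.line_to([x,y,34],feed=150,threshold=15)
s=bot.state();print(hit,s["eef_pos"],s["force"])
if not hit:
    bot.grip(0.0); s=bot.state();print("gap",s["finger_gap"],s["force"])
    bot.line_to([x,y,150],feed=120)
    q2=down(np.radians(-2)); bot.move_ptp([658.5,-12.8,130],q2)
    s=bot.state();print(s["time_s"],s["eef_pos"],s["finger_gap"],s["force"])
for n in("top","side"):
    p,d=bot.read_camera(n); np.savez(n+"2",p=p,d=d)
    r=(100,200,190,350) if n=="top" else (110,250,130,330)
    c=p[r[0]:r[1],r[2]:r[3],::-1]; cv2.imwrite(f"pics/{n}2.png",cv2.resize(c,None,fx=4,fy=4,interpolation=cv2.INTER_CUBIC))
E
```

```text
False [432.90211379 -47.70172092  34.44917183] [-0.74409817 -0.2321541   1.01311608]
gap 0.340867507329537 [-0.41171278 -1.45182636  7.12053883]
6.7333 [658.03402122 -13.01901011 129.65293779] 0.3410615974213602 [-0.92288779  0.25497361 -0.70605862]
```

View pics/top2.png

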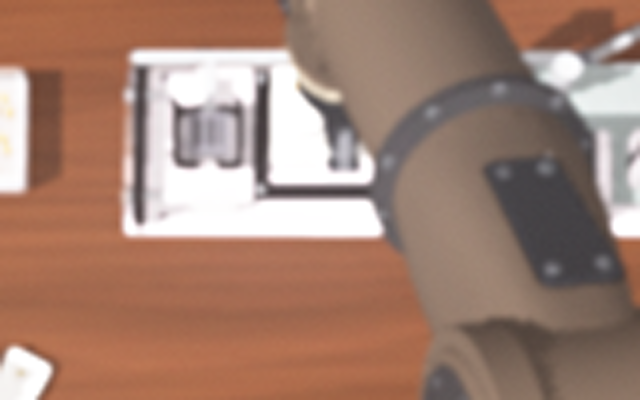

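View pics/side2.png

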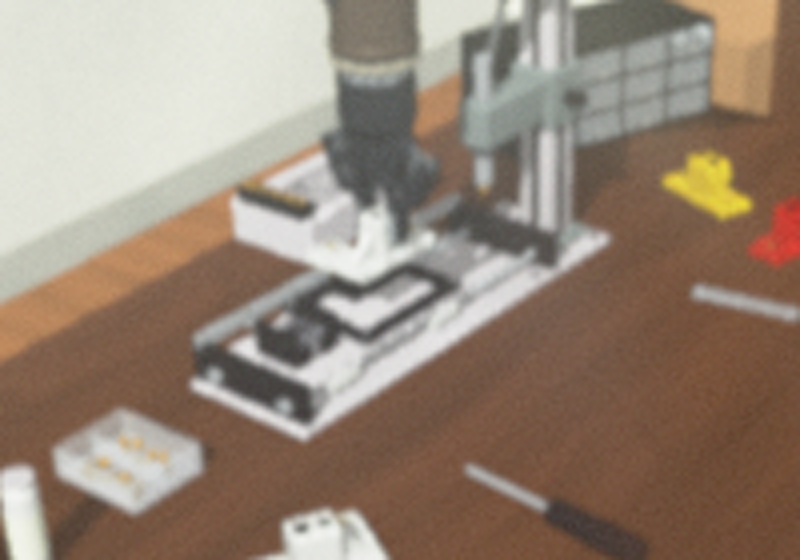

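Picture 4 (top) is mostly hidden by the arm. Picture 5 (side) shows the bracket held level over the pocket at about (370,250), foot towards the grip end. I'll lower it under force guard.

```bash
python3 - <<'E'
from h import *
x,y=658.5,-12.8
bot.line_to([x,y,92],feed=120)
hit=bot.line_to([x,y,75.5],feed=25,threshold=8)
s=bot.state();print(hit,s["time_s"],s["eef_pos"],s["force"],s["torque"])
p,d=bot.read_camera("side"); np.savez("side3",p=p,d=d)
cv2.imwrite("pics/side3.png",cv2.resize(p[145:225,150:290,::-1],(800,457),interpolation=cv2.INTER_CUBIC))
E
```

```text
True 7.9 [658.28016503 -12.82734002  76.53315262] [-0.68910886  0.18398171  4.87788266] [-0.02552291  0.08328537  0.02398736]
```

View pics/side3.png

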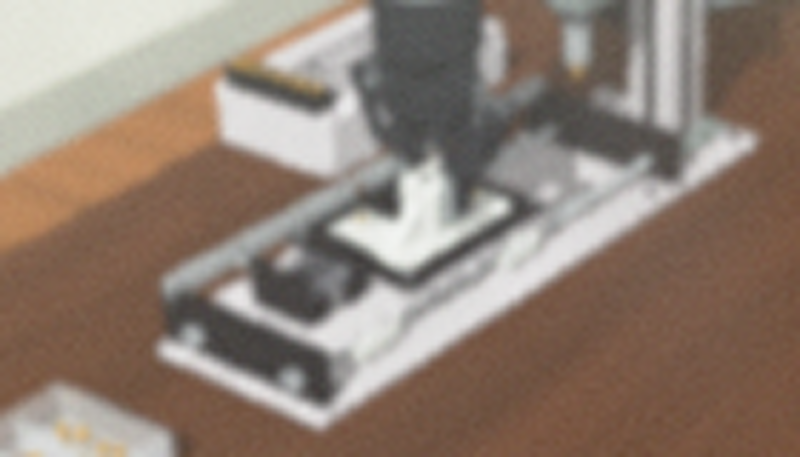

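The bracket dropped to full depth: TCP z is 76.5 against 76.4 expected. Picture 6 shows it flat inside the rim at (420,230). I'll release it, check, and move to above the tab.

```bash
python3 - <<'E'
from h import *
x,y=658.5,-12.8
bot.grip(0.75); bot.sleep(0.3)
bot.line_to([x,y,165],feed=150)
bot.grip(0.0)
q=down(np.radians(-2)); tx,ty=677.0,96.4
bot.move_ptp([tx,ty,120],q)
s=bot.state();print(s["time_s"],s["eef_pos"],s["finger_gap"],s["force"])
ims=[]
for n,(u0,v0) in(("top",(205,95)),("side",(150,135))):
    p,d=bot.read_camera(n); np.savez(n+"4",p=p,d=d)
    ims.append(cv2.resize(p[v0:v0+80,u0:u0+140,::-1],(525,300),interpolation=cv2.INTER_CUBIC))
cv2.imwrite("pics/both4.png",np.vstack(ims))
P=cloud("top",d) if 0 else None
E
```

```text
10.6 [676.71338039  97.69084567 119.41431978] 0.0012692217131403437 [ 0.75771874 -0.60373724 -0.03176136]
```

View pics/both4.png

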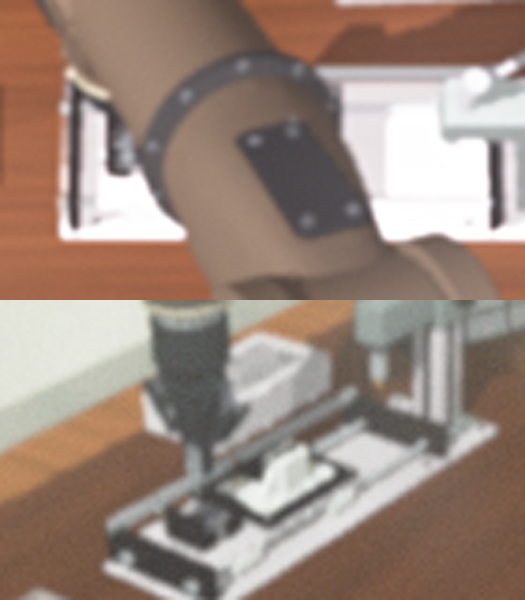

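Picture 7 (lower half) shows the bracket flat in the nest after release at (285,490), with the closed fingers over the tab at (205,470). Now I press the tab.

```bash
python3 - <<'E'
from h import *
tx,ty=677.0,96.4
bot.line_to([tx,ty,80],feed=80)
f0=bot.state()["force"]
for z in(76,74,72,70,69):
    h=bot.line_to([tx,ty,z],feed=25,threshold=15)
    s=bot.state(); print(z,h,s["eef_pos"].round(1),(s["force"]-f0).round(2))
    if h: break
print(s["time_s"])
E
```

```text
76 False [677.   96.4  76.1] [-0.8  -0.33 -0.78]
74 False [677.4  96.5  74.3] [-0.27 -0.28  2.44]
72 False [677.4  96.6  72.3] [ 0.99 -0.64  3.97]
70 False [677.4  96.6  70.2] [ 0.29 -0.55  4.32]
69 False [677.3  96.6  69.3] [1.11 0.15 5.82]
12.6583
```

```bash
python3 - <<'E'
from h import *
t=np.array([677.0,96.4,68.9]); d=np.array([-.0349,-.9994,0])
def go(s,feed,th):
    h=bot.line_to(list(t+s*d),feed=feed,threshold=th); st=bot.state()
    print(s,h,st["time_s"],st["eef_pos"].round(1),(st["force"]).round(1)); return h
if not go(18,25,20) and not go(105,50,20): go(150,20,12)
E
```

```text
18 False 13.525 [676.7  78.1  69.2] [ 0.5 -0.4  5.2]
105 False 15.4167 [673.6  -8.6  69.2] [ 0.7 -0.2  5.5]
150 True 16.875 [672.3 -35.9  69.2] [-0.2  0.9  5.2]
```

```bash
python3 - <<'E'
from h import *
t=np.array([677.0,96.4,68.9]); d=np.array([-.0349,-.9994,0])
h=bot.line_to(list(t+140*d),feed=15,threshold=15); s=bot.state(); print(h,s["eef_pos"].round(1),s["force"].round(1))
e=s["eef_pos"]
bot.line_to([e[0],e[1],120],feed=60); s=bot.state(); print(s["force"].round(1))
bot.line_to([e[0]-20,e[1]+120,250],feed=200)
bot.move_ptp([450,200,300],down(np.radians(-2)));bot.sleep(.3)
s=bot.state(); print(s["time_s"],s["eef_pos"])
ims=[]
for n,(u0,v0) in(("top",(215,95)),("side",(165,95))):
    p,dd=bot.read_camera(n); np.savez(n+"5",p=p,d=dd)
    ims.append(cv2.resize(p[v0:v0+(80 if n=="top" else 115),u0:u0+160,::-1],None,fx=4,fy=3 if 0 else 4,interpolation=cv2.INTER_CUBIC)[:300 if n=="top" else 460])
cv2.imwrite("pics/t5.png",ims[0]);cv2.imwrite("pics/s5.png",ims[1])
P=cloud("top",np.load("top5.npz")["d"])
m=near(P,(677,-24),50)&(P[...,2]>66)&(P[...,2]<90);q=P[m]
print("ridges",len(q),q.mean(0) if len(q) else 0,q.min(0),q.max(0))
c=np.array([672.7,-23.3]); m=(abs(P[...,0]-c[0])<8)&(abs(P[...,1]-c[1])<8); print("tab z",np.median(P[m][:,2]),m.sum())
P0=cloud("top",np.load("top.npz")["d"]); c=np.array([677,96.4]); m=(abs(P0[...,0]-c[0])<8)&(abs(P0[...,1]-c[1])<8); print("tab z at start",np.median(P0[m][:,2]))
E
```

```text
True [672.3 -35.9  69.3] [-0.3  0.4  4.4]
[0.8 0.5 0.3]
20.5667 [450.66111547 199.52301458 299.55056732]
ridges 64 [672.35139865 -23.58047604  72.40583806] [646.33710405 -52.8455445   66.40070435] [699.73307649   5.37168903  79.97662859]
tab z 56.78804334151616 23
tab z at start 58.74241638698019
```

View pics/t5.png

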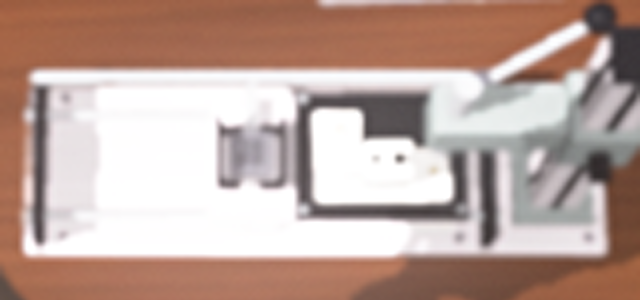

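View pics/s5.png

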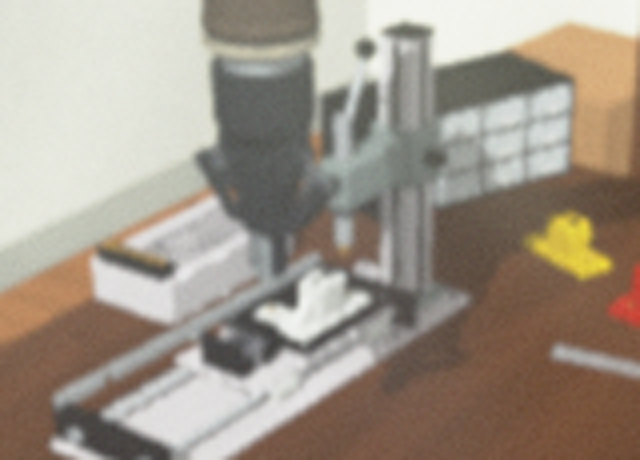

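Pictures 8 and 9 show the shuttle under the ram with the bracket flat in it. The ridges moved 119.7 mm. The tab height is noisy, so I'll average several depth frames before handing in.

```bash
python3 - <<'E'
from h import *
def meas(n,d,y):
    P=cloud(n,d); k=0.0359*(y-96.4)
    c=np.array([677+k,y]) if n=="top" else np.array([675+k,y+1])
    m=(abs(P[...,0]-c[0])<10)&(abs(P[...,1]-c[1])<9)
    q=P[near(P,c,50)&(P[...,2]>66)&(P[...,2]<90)]
    return np.median(P[m][:,2]),np.median(q[:,2]),m.sum()
for n in("top","side"):
    print(n,"start",meas(n,np.load(n+".npz")["d"],96.4))
    D=np.stack([bot.read_camera(n)[1] for _ in range(10)])
    L=[meas(n,d,-23.3) for d in D]; print(n,"now",np.mean(L,0),np.std(L,0))
    print("   meas on mean depth",meas(n,D.mean(0),-23.3))
    if n=="top":
        P=cloud(n,D.mean(0)); R=np.array([[1,.035],[-.035,1]]); nst=np.array([654.3,-132.5])
        for nm,o in(("foot",(38,30)),("foot2",(45,45)),("bar -y",(-8,-38)),("bar +y",(0,42)),("bar mid-",(-18,-35))):
            c=nst+R@np.array(o); m=(abs(P[...,:2]-c)<5).all(-1); print(nm,np.median(P[m][:,2]),m.sum())
E
```

```text
top start (np.float64(58.45692887619783), np.float64(73.3168692851622), np.int64(35))
top now [58.21094768 73.33525491 29.8       ] [0.3204436  0.49153028 1.32664992]
   meas on mean depth (np.float64(58.17041260665523), np.float64(73.44100296572864), np.int64(32))
foot 55.640187769387765 7
foot2 51.353341337298886 8
bar -y 208.14447059950186 44
bar +y 52.4069623724687 9
bar mid- 183.0296981903598 28
side start (np.float64(55.47018179145789), np.float64(69.70285675179558), np.int64(11))
side now [54.58404246 69.53220958  8.9       ] [1.07437697 0.30825369 1.13578167]
   meas on mean depth (np.float64(55.18338087634128), np.float64(69.67875207961703), np.int64(10))
```

```bash
python3 -c "
from rig import bot
print(bot.state()['time_s']); bot.sign_off()"
```

```text
21.6667
the job is handed in; nothing more can be done
```

I seated the matching white bracket in the nest, pressed the latch tab and slid the shuttle to its end stop under the ram. The job was handed in at 21.7 s with the arm clear; sign-off gave no verdict.

**Last checks:**
- **Seating:** TCP height was 76.5 mm against 76.4 expected when the bracket went in. After the slide, the base's upper face measured 51–52 mm above the desk at its +y end and on the outer foot (52 expected). A sample beside the boss on the foot read 55.6 mm. The bar's -y end was hidden by the press arm, so those two depth readings were no use, but the pictures show the bracket flat in the rim.
- **Shuttle:** travel measured 119.7 mm, and two pushes stopped at the same point.
- **Latch tab:** one early single-frame reading suggested the tab was about 2 mm low. Averaging ten frames gave 58.2 mm, against 58.5 mm at the start, so it is back up.

**Disagreement:** the side camera put positions about 7 mm off the top camera in both x and y. I relied on the top camera, and the bracket dropped in without catching. I did not measure the other bracket or the tools again at the end; the arm stayed away from them.

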